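# Hang a pot arm on a slotted plant stand and press it home

## Robot

A 6-joint arm with a two-finger parallel gripper is mounted at the origin on the work surface. World frame = base frame: x ahead of the robot, y to its left, z up, the work surface at z = 0. Lengths are in m, angles in rad, forces in N, time in s.
With the tool pointing down it reaches from about 0.4 to 0.825 m from the base axis. Payload 7 kg.
Tool frame: the origin (TCP) lies at the very end of the fingers, on their centre line; the grasp point (between the pads) lies 19 mm behind it; z points along the fingers, y is the line along which they close (so a half turn about z gives the same grasp; the last joint's range is limited). The gripper opens to 88 mm and grips with 3 to 60 N. Pads are 19 mm wide; open, the fingers measure 130 mm over their backs; the gripper's body (78 mm by 193 mm) begins 47 mm behind the grasp point.
Start: joints at [-0.862, 0.359, 0.012, 0, -1.224, -0.288], TCP at [0.276, -0.616, 0.187] pointing down, gripper open.
Joint ranges: [-3.07, 3.07], [-1.43, 2.12], [-1.02, 1.25], [-3.03, 1.67], [-3.05, -0], [-3.03, 3.03]. Speed limits (rad/s): [2.39, 2.39, 3.01, 3.14, 3.14, 3.14].

## Interface

Orientations are given as a unit quaternion [x, y, z, w].
In Python, from plant import r, cams, close_job gives the robot as it stands.
- The arm moves only by the tool play_rows, never from a script. Its argument "series" is a list of rows, each an object of numbers: "dx", "dy", "dz": the shift along the tool's x, y, z in m; "spin": the turn about the tool's z in degrees. A call has exactly 8 rows; each row shifts and turns the commanded pose from where the row before left it, along the tool's axes as they then stand; what a row does not reach is not made up. A row lasts 1/10 s, in which the tool goes at most 50 mm and 8.59 degrees, less where a joint would pass 70% of its speed; a pose out of reach is approached as far as the arm can. A call is refused whole if a number of a shift passes 0.05 or a number of a turn 8.59, either way. A call with a gripper value outside its range is refused whole. "hand" is the finger opening in m, from 0 to 0.0876, set as the call begins (left out, the last holds). The fingers move at their own pace and stop on an object; "newtons" is the grip in N (left out, the last holds). Time passes only in rows, so rows that do not move let the fingers close, or fill a call up. It gives the time, the measured TCP pose, the force, the opening and the grip force at its end, in the units of the state.
- r.read_state(): the state, without advancing time (a new reading comes with each control period).
- cams.get_image(name): name is "side" or "top"; returns the picture (420x560x3 uint8, blue, green, red); there is no depth.
- cams.camera_info(name): a dict with "vertical_fov" (degrees; the focal length in pixels is half the picture's height over the tangent of half this angle, whatever the lens; pixels are square), "cx", "cy" (the principal point, pixels), "eye" and "orientation" of the camera in the world. Camera axes: x right, y up, looking along -z (the intrinsics and any distortion apply to the point x, -y, -z); pixel columns grow to the right and rows downward; lengths in m; the calibration is good to about 2 mm. A picture is of the moment at which its call begins. camera_info takes no time and is no camera call.
- close_job(): hands the job in; it is judged then, once.
The state is a dict: "t": time; "joint_positions": joint angles; "joint_vel": joint speeds; "joint_efforts": joint torques, N m; "tcp_pos": TCP position; "tool_rot": TCP orientation; "wrist_force": force on the tool from outside, world axes, zero at the start; "ft_torque": the same for the moment, N m; "opening": finger opening in m; "finger_force": force on a finger pad.
Only numpy, scipy, OpenCV 4.12 (cv2) and the standard library are available. Lean on these libraries where they do the work, as an engineer would, in place of code of your own. Each camera call takes 0.05 s, during which the arm holds its last target. There are 200 camera calls.

## Task

Hang the loose pot arm on the empty post of the plant stand: put both of its hooks through the two slots of the post's strip, let it down behind the strip, then press it down over the roller catch until it clicks fully home. Let go of it, and leave the other things on the counter where they stand.

Things in the scene. Friction and masses are not known exactly. Their poses are not given: they have to be found in the camera images.
- bracket: Loose pot arm, grey steel, 197 mm long, 0.2-0.35 kg, standing on its underside. Origin: rear face of its back plate, mid-width, level of the underside. x runs from dish to hooks, z up. Back plate x -12..0, 44 wide, 100 tall. Arm bar 14 wide, 40 tall, x -118..-10. Dish 74 across, 14 tall, centre x -150 (all mm). Its bottom 3 mm is a lip under an 8 mm deep recess (z 3..12).
- bracket_grip (a point): Place to take the arm bar from above, fingers closing across its 14 mm width (bracket y): 95 mm in front of the plate's rear face, 28 mm above the underside. Axes as the bracket's.
- bracket_ledge (a point): Top middle of the thumb ledge on the back plate, 100 mm above the underside, 14 mm in front of the rear face: the place to press down. The ledge is 28 mm (x) by 44 mm (y), 10 mm thick.
- bracket_hooks (a point): Rear tip of the upper hook's neck, 12.5 mm behind the plate's rear face, 84 mm above the underside. Two equal hooks, one 55 mm above the other, 8 mm wide: a neck straight back from the plate, 10 mm tall (undersides 24 and 79 mm above the bracket's underside), and at its end a tooth 6 mm thick hanging 22 mm below the neck, leaving 6.5 mm between plate and tooth.
- post_free: Empty post of the plant stand: two dark steel rails, 54 mm over both, 238 mm tall, open behind, on a wooden foot 20 mm thick that reaches 60 mm in front. Beside its twin, 240 mm off. Origin: counter level, under the middle of the slotted strip's front face. x points into the slots (away from the robot's side), y left along the stand, z up.
- post_slots (a point): Fixed point on the post, 119 mm up, in the plane of the strip's front, mid-width. The steel strip (54 wide, 5 thick) has two through slots, 12 wide, 41 tall, the upper 55 mm above the lower. The strip was clamped by hand: the lower slot's bottom edge lies anywhere from 12 mm below to 12 mm above this point; it is not measured, so feel for it.
- post_home (a point): Fixed point on the post, 95 mm up, front plane: where the bracket's origin is when home, give or take the strip's 12 mm in height. Home: necks on the slots' bottom edges, plate 0-1.5 mm off the strip. Hooks enter with the bracket 22 to 31 mm above its true home; let down, the lip lands on the catch about 16 mm above home, teeth then 6 mm behind the strip; from there press it.
- catch (a joint): Spring catch on the strip below the lower slot: two dark rollers, 16 mm across, 8-17 mm either side of the middle, 6 mm proud of the front, axis 8.5 mm above the true home level. Value: how far pushed back (m): 0 free, 0-0.002 resting, about 0.0045 as the lip rides over, about 0.0025 locked. 4.5 N/mm; pressing past it takes about 10-22 N straight down.
- post_used: The stand's other post: the same, but its arm is already home and carries a planted terracotta pot, 85 mm to about 210 mm above the counter. Fixed. Origin and axes as on the empty post. It may be the left or the right one.
- mug: White mug, 82 mm across, 90 mm tall; origin under its middle. To be left alone.
- pot: Empty terracotta pot, 72 mm across, 58 mm tall, in front of the stand; origin under its middle. To be left alone.
- spice: Small amber jar, 40 mm across, 80 mm tall, on the stand's foot between the posts; origin under its middle. To be left alone.
- soap: Dish soap bottle, 64 mm across, 200 mm tall; origin under its middle. To be left alone.
- bowl: Blue bowl, 130 mm across, 50 mm tall; origin under its middle. To be left alone.
- brush: Flat pastry brush with a wooden handle, about 200 mm long, lying on the counter; origin under its middle. To be left alone.
- jar: Glass storage jar, 76 mm across, 110 mm tall; origin under its middle. To be left alone.
Mind the look-alikes: they are no part of the job. What is shaped like the bracket but turquoise or yellow is not meant.

How it is judged:
By the outcome, as a careful person would: the job done as asked, in the order asked, and still so for the second after the job is handed in, with the robot touching nothing.
It also fails if it takes over 58 s, if anything falls off the work surface, if the arm or the gripper's body presses on something with over 40 N, if the wrist force passes 120 N, or if a joint passes its speed limit or range.

## Working session

There is one attempt and no reset: what is moved stays moved. The work goes in short steps, Python scripts to look and compute and a tool call to move; the robot and the scene stay as the last step left them, time stands still between calls to the robot, and variables do not carry over. Pictures are saved under pics/ and viewed, at most 10 in all, crops included, and the job is handed in when it is done.

Besides the shell and the picture viewer there is one more tool, called after "Request:" by a JSON object that holds its "op" and its "data". play_rows: Moves the arm, as the interface text tells. Its arguments: {"type":"object","properties":{"series":{"type":"array","items":{"type":"object","properties":{"dx":{"type":"number"},"dy":{"type":"number"},"dz":{"type":"number"},"spin":{"type":"number"}}}},"hand":{"type":"number"},"newtons":{"type":"number"}},"required":["series"]}

```bash
mkdir -p pics && python3 - <<'E'
from plant import r,cams
import cv2
for n in("side","top"):
    cv2.imwrite(f"pics/{n}0.png",cams.get_image(n)); print(n,cams.camera_info(n))
s=r.read_state(); print({k:s[k] for k in("t","tcp_pos","tool_rot","wrist_force","opening")})
E
```

```text
side {'vertical_fov': 56.60190163511527, 'cx': 276.28065447517355, 'cy': 212.23726508615545, 'eye': array([0.29919685, 0.86464883, 0.77717762]), 'orientation': array([-0.03880992,  0.43404576,  0.89485018, -0.09665002])}
top {'vertical_fov': 43.659842222151035, 'cx': 285.0398936228564, 'cy': 210.11810349343565, 'eye': array([0.25450613, 0.00489829, 1.5172793 ]), 'orientation': array([-0.06436265,  0.04908054,  0.71073019, -0.69879263])}
{'t': 0.1, 'tcp_pos': array([ 0.27547558, -0.61568817,  0.18631152]), 'tool_rot': array([-2.08783379e-01,  9.77961617e-01,  7.19873055e-04, -2.39817649e-04]), 'wrist_force': array([0.1106924 , 0.03215787, 0.55368276]), 'opening': 0.0877946755411138}
```

View pics/side0.png

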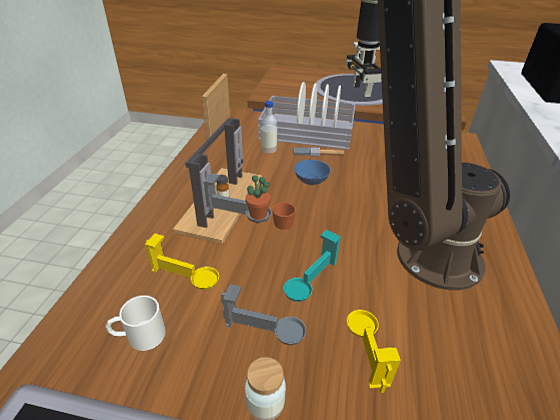

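View pics/top0.png

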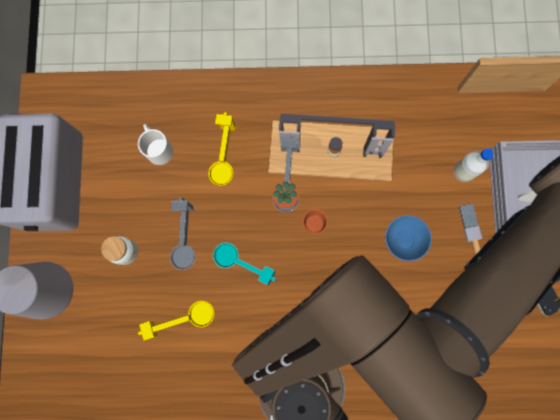

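The grey bracket is at about (182,235) in the top view and (260,315) in the side view. The empty post is the right one, at top (380,140) and side (232,150). The used post, with its plant, is at top (288,140). I'll enlarge these.

```bash
cat > h.py <<'E'
import numpy as np, cv2
from scipy.spatial.transform import Rotation as R
from plant import r,cams
def _c(n):
    i=cams.camera_info(n); return 210/np.tan(np.radians(i["vertical_fov"]/2)),i["cx"],i["cy"],np.array(i["eye"]),R.from_quat(i["orientation"]).as_matrix()
def ray(n,u,v):
    f,cx,cy,e,M=_c(n); return e,M@np.array([(u-cx)/f,-(v-cy)/f,-1])
def atz(n,u,v,z):
    e,d=ray(n,u,v); return e+d*(z-e[2])/d[2]
def proj(n,p):
    f,cx,cy,e,M=_c(n); q=M.T@(np.array(p)-e); return np.array([cx+f*q[0]/-q[2],cy-f*q[1]/-q[2]])
def tri(pt,ps):
    (e,d),(g,k)=ray("top",*pt),ray("side",*ps); A=np.stack([d,-k],1); s=np.linalg.lstsq(A,g-e,rcond=None)[0]
    a,b=e+d*s[0],g+k*s[1]; return (a+b)/2,np.linalg.norm(a-b)
def crop(im,u0,v0,w,h,s):
    c=cv2.resize(im[v0:v0+h,u0:u0+w],None,fx=s,fy=s,interpolation=cv2.INTER_CUBIC)
    for k in range(0,w,10): cv2.line(c,(k*s,0),(k*s,6 if k%50 else 14),(0,255,255),1)
    for k in range(0,h,10): cv2.line(c,(0,k*s),(6 if k%50 else 14,k*s),(0,255,255),1)
    return c
E
python3 - <<'E'
from h import *
t,s=cv2.imread("pics/top0.png"),cv2.imread("pics/side0.png")
a=np.hstack([crop(t,160,190,50,85,6),crop(t,340,105,80,85,6)[:,:480]])
cv2.imwrite("pics/m1.png",a)
b=np.hstack([crop(s,215,280,100,70,4),crop(s,170,110,100,70,4)])
b2=crop(s,170,110,100,140,4)
c=np.zeros((560,800,3),np.uint8); c[:280,:400]=b[:,:400]; c[:,400:]=b2
cv2.imwrite("pics/m2.png",c)
E
```

```text
(no output)
```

View pics/m1.png

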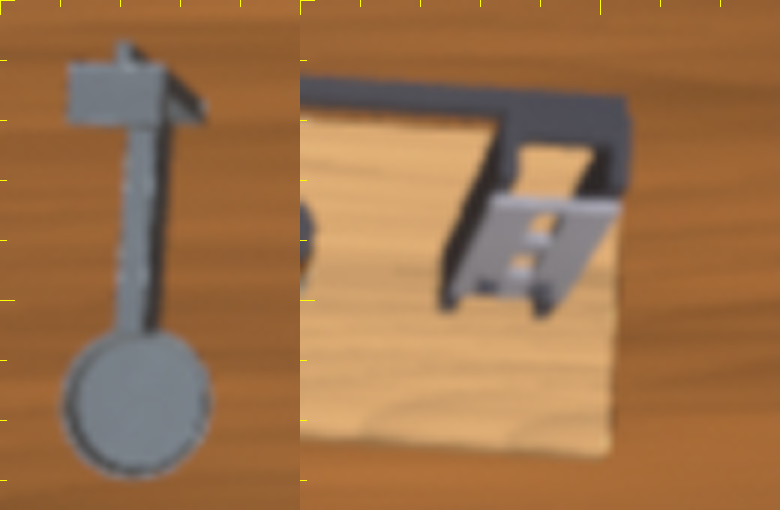

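View pics/m2.png

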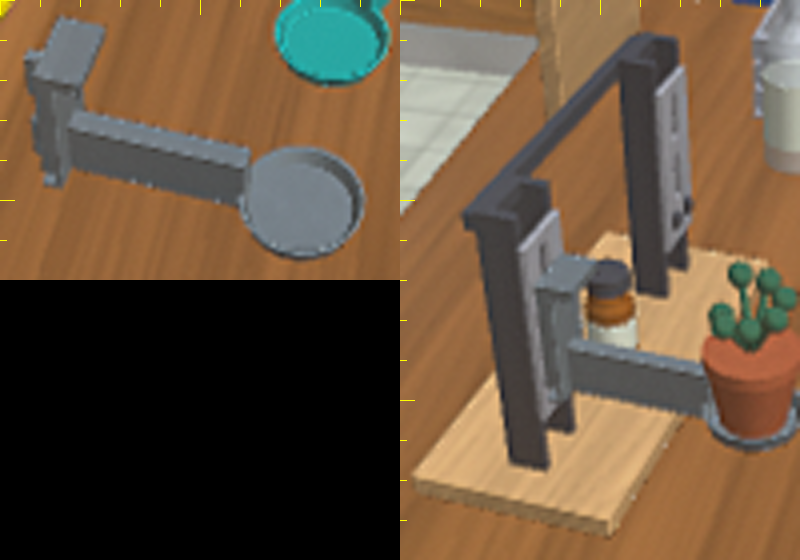

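The pictures show the bracket ledge centre at top (179.3,205.6) and the dish at (182.8,257.2). The strip's top corners are at top (371.7,138) and (393.3,138.8), and side (234.2,131.2) and (241.2,127).

```bash
python3 - <<'E'
from h import *
np.set_printoptions(precision=4,suppress=True)
print("keys",[k for k in cams.camera_info("top")])
L=[atz("top",u,v,.1) for u,v in((171.3,200.7),(187.5,200.4),(171.2,210.6),(187.2,210.6))]
print("ledge w",np.linalg.norm(L[0]-L[1]),"d",np.linalg.norm(L[0]-L[2]),np.mean(L,0))
d=atz("top",182.8,257.2,.014); l=np.mean(L,0); v=l-d; print("dish",d,"dist",np.linalg.norm(v[:2]),"yaw",np.degrees(np.arctan2(v[1],v[0])))
D=[atz("top",u,257,.014) for u in(170.2,195.3)]; print("dish dia",np.linalg.norm(D[0]-D[1]))
print("dish side", atz("side",215+302/4,280+202/4,.012),"ledge side",atz("side",215+69/4,280+51/4,.1))
P=[tri(a,b) for a,b in(((371.7,138),(234.2,131.2)),((393.3,138.8),(241.2,127)))]; print("strip",P,np.linalg.norm(P[0][0]-P[1][0]))
F=[atz("top",u,v,.02) for u,v in((270,175),(391.5,180.8))]; w=F[0]-F[1]; print("foot",F,np.linalg.norm(w),"yaw",np.degrees(np.arctan2(-w[0],w[1])))
B=[atz("side",170+70/4*1.0+ (u-470)/4*1,0,.02)for u in()]
print("foot side", atz("side",170+212/4,110+524/4,.02),"rail foot far",atz("side",170+265/4,110+296/4,.02))
for z in(.2,.21,.22,.23,.238): print(z,[atz("top",u,v,z)[:2] for u,v in((371.7,138),(393.3,138.8))])
E
```

```text
keys ['vertical_fov', 'cx', 'cy', 'eye', 'orientation']
ledge w 0.04491893546780453 d 0.027699483749863328 [0.5026 0.3252 0.1   ]
dish [0.3667 0.3319 0.014 ] dist 0.13606127898111448 yaw -2.82464010592803
dish dia 0.07255494208991181
dish side [0.3665 0.335  0.012 ] ledge side [0.5023 0.3279 0.1   ]
strip [(array([ 0.6475, -0.1925,  0.2213]), np.float64(0.000933879874251473)), (array([ 0.6448, -0.2499,  0.2094]), np.float64(0.004817163379213953))] 0.05870053294140266
foot [array([0.6023, 0.078 , 0.02  ]), array([ 0.5779, -0.2752,  0.02  ])] 0.35408038788796364 yaw -3.963253939582186
foot side [0.6073 0.0891 0.02  ] rail foot far [ 0.6529 -0.1968  0.02  ]
0.2 [array([ 0.6534, -0.1958]), array([ 0.6501, -0.2515])]
0.21 [array([ 0.6504, -0.1943]), array([ 0.6471, -0.2495])]
0.22 [array([ 0.6474, -0.1928]), array([ 0.644 , -0.2476])]
0.23 [array([ 0.6443, -0.1913]), array([ 0.641 , -0.2456])]
0.238 [array([ 0.6419, -0.19  ]), array([ 0.6386, -0.2441])]
```

Sizes check out: ledge 45x28 mm, dish to ledge 136 mm. The bracket's yaw is about -2.8°, and its grip point is near (0.422, 0.330). I'll lift, align, and go over.

Request:
{"op": "play_rows", "data": {"series": [{"dz": -0.033,"spin": 6.7},{"dz": -0.033,"spin": 6.7},{"dz": -0.033,"spin": 6.7},{"dz": -0.033,"spin": 6.7},{"dx": -0.038},{"dx": -0.038},{"dx": -0.038},{"dx": -0.036}], "hand": 0.06, "newtons": 40}}

```text
invalid input
```

Request:
{"op": "play_rows", "data": {"series": [{"dy": 0.048},{"dy": 0.048},{"dy": 0.048},{"dy": 0.048},{"dy": 0.048},{"dy": 0.048},{"dy": 0.048},{"dy": 0.048}]}}

```text
invalid input
```

Request:
{"op": "play_rows", "data": {"series": [{"dy": 0.048},{"dy": 0.048},{"dy": 0.048},{"dy": 0.048},{"dy": 0.048},{"dy": 0.048},{"dy": 0.048},{"dy": 0.048}]}}

```text
invalid input
```

Request:
{"op": "play_rows", "data": {"series": [{"dy": 0.046},{"dy": 0.046},{"dy": 0.046},{"dy": 0.046,"dx": 0.02},{"dx": 0.02},{"dx": 0.01},{},{}]}}

```text
invalid input
```

Request:
{"op": "play_rows", "data": {"series": [{"dx": 0,"dy": 0,"dz": -0.033,"spin": 6.7},{"dx": 0,"dy": 0,"dz": -0.033,"spin": 6.7},{"dx": 0,"dy": 0,"dz": -0.033,"spin": 6.7},{"dx": 0,"dy": 0,"dz": -0.033,"spin": 6.7},{"dx": -0.038,"dy": 0,"dz": 0,"spin": 0},{"dx": -0.038,"dy": 0,"dz": 0,"spin": 0},{"dx": -0.038,"dy": 0,"dz": 0,"spin": 0},{"dx": -0.036,"dy": 0,"dz": 0,"spin": 0}], "hand": 0.06, "newtons": 40}}

```text
t: 0.9
tcp_pos: [0.4269, -0.6229, 0.3187]
tool_rot: [0.024, 1.0, 0.0, -0.0]
wrist_force: [-0.5, -0.1, -0.9]
opening: 0.0601
finger_force: 0.0
```

Request:
{"op": "play_rows", "data": {"series": [{"dx": 0,"dy": 0.048,"dz": 0,"spin": 0},{"dx": 0,"dy": 0.048,"dz": 0,"spin": 0},{"dx": 0,"dy": 0.048,"dz": 0,"spin": 0},{"dx": 0,"dy": 0.048,"dz": 0,"spin": 0},{"dx": 0,"dy": 0.048,"dz": 0,"spin": 0},{"dx": 0,"dy": 0.048,"dz": 0,"spin": 0},{"dx": 0,"dy": 0.048,"dz": 0,"spin": 0},{"dx": 0,"dy": 0.048,"dz": 0,"spin": 0}]}}

```text
t: 1.7
tcp_pos: [0.443, -0.2377, 0.3189]
tool_rot: [0.024, 1.0, 0.0, -0.0]
wrist_force: [1.0, 1.2, 0.6]
opening: 0.0601
finger_force: 0.0
```

Request:
{"op": "play_rows", "data": {"series": [{"dx": 0,"dy": 0.048,"dz": 0,"spin": 0},{"dx": 0,"dy": 0.048,"dz": 0,"spin": 0},{"dx": 0,"dy": 0.048,"dz": 0,"spin": 0},{"dx": 0,"dy": 0.048,"dz": 0,"spin": 0},{"dx": 0,"dy": 0.048,"dz": 0,"spin": 0},{"dx": 0,"dy": 0.048,"dz": 0,"spin": 0},{"dx": 0,"dy": 0.048,"dz": 0,"spin": 0},{"dx": 0,"dy": 0.048,"dz": 0,"spin": 0}]}}

```text
t: 2.5
tcp_pos: [0.461, 0.146, 0.3192]
tool_rot: [0.023, 1.0, 0.0, 0.0]
wrist_force: [1.5, -0.3, -0.3]
opening: 0.0602
finger_force: 0.0
```

Request:
{"op": "play_rows", "data": {"series": [{"dx": 0,"dy": 0.046,"dz": 0,"spin": 0},{"dx": 0,"dy": 0.046,"dz": 0,"spin": 0},{"dx": 0,"dy": 0.046,"dz": 0,"spin": 0},{"dx": 0.02,"dy": 0.044,"dz": 0,"spin": 0},{"dx": 0.03,"dy": 0,"dz": 0,"spin": 0},{"dx": 0,"dy": 0,"dz": 0.03,"spin": 0},{"dx": 0,"dy": 0,"dz": 0.04,"spin": 0},{"dx": 0,"dy": 0,"dz": 0.04,"spin": 0}]}}

```text
t: 3.3
tcp_pos: [0.4197, 0.3284, 0.2081]
tool_rot: [0.023, 1.0, 0.001, 0.0]
wrist_force: [0.3, 0.6, -0.9]
opening: 0.06
finger_force: 0.0
```

Request:
{"op": "play_rows", "data": {"series": [{"dx": -0.002,"dy": 0.002,"dz": 0.03,"spin": 0},{"dx": 0,"dy": 0,"dz": 0.04,"spin": 0},{"dx": 0,"dy": 0,"dz": 0.04,"spin": 0},{"dx": 0,"dy": 0,"dz": 0.04,"spin": 0},{"dx": 0,"dy": 0,"dz": 0.03,"spin": 0},{"dx": 0,"dy": 0,"dz": 0.014,"spin": 0},{"dx": 0,"dy": 0,"dz": 0.005,"spin": 0},{"dx": 0,"dy": 0,"dz": 0,"spin": 0}]}}

```text
t: 4.1
tcp_pos: [0.4221, 0.3297, 0.0096]
tool_rot: [0.023, 1.0, -0.001, -0.0]
wrist_force: [0.5, -0.3, 0.3]
opening: 0.0601
finger_force: 0.0
```

Request:
{"op": "play_rows", "data": {"series": [{"dx": 0,"dy": 0,"dz": 0,"spin": 0},{"dx": 0,"dy": 0,"dz": 0,"spin": 0},{"dx": 0,"dy": 0,"dz": 0,"spin": 0},{"dx": 0,"dy": 0,"dz": 0,"spin": 0},{"dx": 0,"dy": 0,"dz": 0,"spin": 0},{"dx": 0,"dy": 0,"dz": 0,"spin": 0},{"dx": 0,"dy": 0,"dz": 0,"spin": 0},{"dx": 0,"dy": 0,"dz": 0,"spin": 0}], "hand": 0, "newtons": 40}}

```text
t: 4.9
tcp_pos: [0.4223, 0.33, 0.0101]
tool_rot: [0.023, 1.0, -0.0, -0.0]
wrist_force: [0.7, 0.3, -0.1]
opening: 0.0028
finger_force: 0.0
```

The opening of 2.8 mm means the bar was missed, so I'll take a look.

```bash
python3 - <<'E'
from h import *
t,s=cams.get_image("top"),cams.get_image("side")
cv2.imwrite("pics/m3.png",np.hstack([crop(s,190,220,130,140,3)[:420],crop(t,130,170,130,140,3)[:420]]))
print(r.read_state()["opening"],r.read_state()["finger_force"],proj("side",[.4223,.33,.01]),proj("top",[.4223,.33,.01]))
E
```

```text
0.0007194727022850747 0.0 [267.23251344 324.7403004 ] [184.04732832 238.09357897]
```

View pics/m3.png

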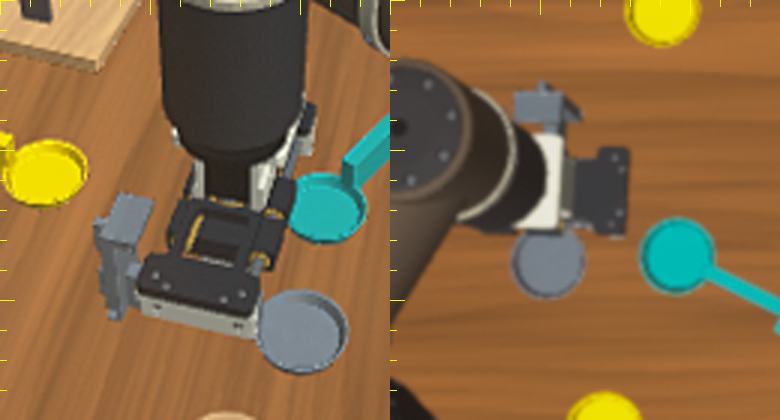

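The bracket hasn't moved: ledge at top (180,205), dish at (183,257). The gripper body hides the fingers. I'll check the gripper's position against the pose it reports.

```bash
python3 - <<'E'
from h import *
np.set_printoptions(precision=1,suppress=True)
T=np.array([.4223,.33,.01]); Rt=R.from_quat(r.read_state()["tool_rot"]).as_matrix()
for x in(-.039,.039):
  for y in(-.0965,.0965):
    for z in(-.066,):
      p=T+Rt@[x,y,z]; print(x,y,p*1000,"side",proj("side",p),"top",proj("top",p))
print(r.read_state())
s=cams.get_image("side"); cv2.imwrite("pics/m4.png",crop(s,215,260,95,80,8))
E
```

```text
-0.039 -0.0965 [456.7 231.8  76. ] side [262.5 272.2] top [214.3 222.6]
-0.039 0.0965 [465.8 424.6  76. ] side [236.2 339.5] top [145.6 220.7]
0.039 -0.0965 [378.8 235.4  76. ] side [293.9 278.6] top [212.8 250.6]
0.039 0.0965 [387.9 428.2  76. ] side [273.  348.4] top [143.5 248.5]
{'t': 5.0, 'joint_positions': array([ 1. ,  0.3, -0.5, -0. , -0.7, -2.6]), 'joint_vel': array([ 0., -0.,  0.,  0., -0., -0.]), 'joint_efforts': array([ -0. , -46.7,  20.9,   4.9,  -0.1,  -0. ]), 'tcp_pos': array([0.4, 0.3, 0. ]), 'tool_rot': array([ 0.,  1., -0., -0.]), 'wrist_force': array([-0.9, -0.3,  0.2]), 'ft_torque': array([-0.1, -0. , -0. ]), 'finger_force': 0.0, 'opening': 0.0007194727022850747}
```

View pics/m4.png

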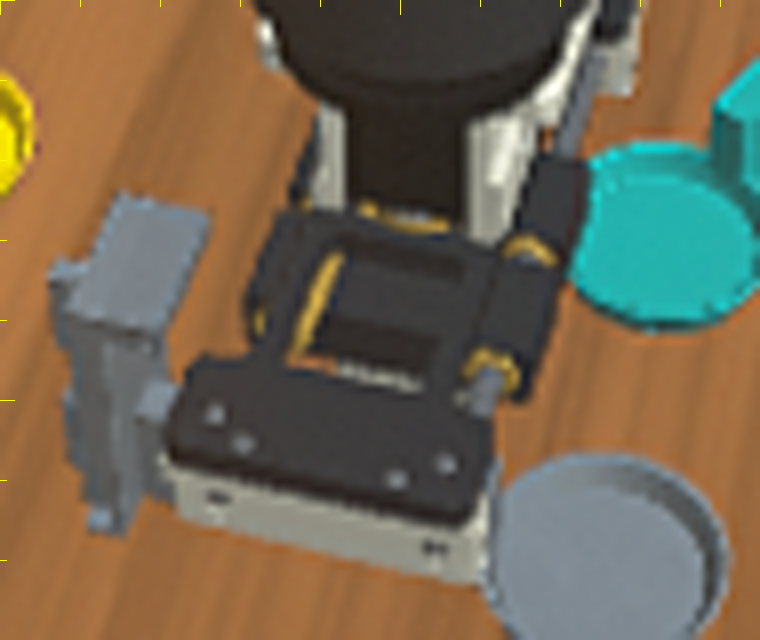

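Request:
{"op": "play_rows", "data": {"series": [{"dx": 0,"dy": 0,"dz": 0,"spin": 0},{"dx": 0,"dy": 0,"dz": 0,"spin": 0},{"dx": 0,"dy": 0,"dz": 0,"spin": 0},{"dx": 0,"dy": 0,"dz": 0,"spin": 0},{"dx": 0,"dy": 0,"dz": 0,"spin": 0},{"dx": 0,"dy": 0,"dz": 0,"spin": 0},{"dx": 0,"dy": 0,"dz": -0.03,"spin": 0},{"dx": 0,"dy": 0,"dz": -0.03,"spin": 0}], "hand": 0.06}}

```text
t: 5.85
tcp_pos: [0.4218, 0.3293, 0.0701]
tool_rot: [0.023, 1.0, -0.001, -0.001]
wrist_force: [0.3, 0.4, -0.5]
opening: 0.0574
finger_force: 0.0
```

```bash
python3 - <<'E'
from h import *
s=cams.get_image("side");t=cams.get_image("top"); cv2.imwrite("pics/m5.png",np.hstack([crop(s,200,230,120,130,4)[:,:400],crop(t,140,180,100,130,4)]))
E
```

```text
(no output)
```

View pics/m5.png

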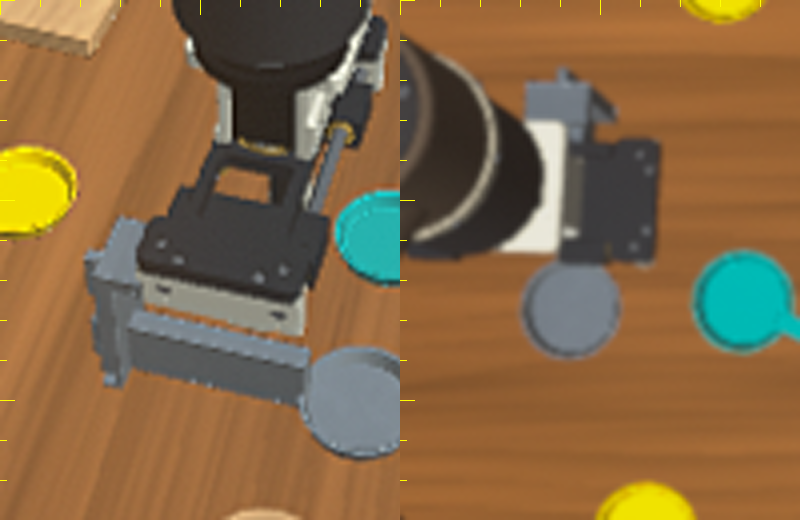

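```bash
python3 - <<'E'
from h import *
np.set_printoptions(precision=1,suppress=True)
T=np.array([.4218,.3293,.0701]); Rt=R.from_quat(r.read_state()["tool_rot"]).as_matrix()
for n,q in (("fingertip +y inner",[0,.03,0]),("outer",[0,.051,0]),("fingertip -y",[0,-.03,0]),("outer -",[0,-.051,0]),("body+ l",[-.039,.0825,-.066]),("body+ r",[.039,.0825,-.066]),("body max+ l",[-.039,.0965,-.066]),("body- l",[-.039,-.0825,-.066]),("body- r",[.039,-.0825,-.066])):
    p=T+Rt@q; print(n,proj("side",p),proj("top",p))
for z in(.1,.136,.17,.2):print(z,"side corners at z",atz("side",234,301,z),atz("side",275.7,313,z),"top far right corners",atz("top",205,215,z),atz("top",204,246,z))
E
```

```text
fingertip +y inner [263.8 319. ] [169.  235.6]
outer [261.1 326.9] [161.5 235.4]
fingertip -y [271.  297.9] [190.4 236.3]
outer - [273.4 291.1] [197.9 236.5]
body+ l [237.6 315.3] [144.6 217.9]
body+ r [275.7 324.1] [142.5 247. ]
body max+ l [235.2 321. ] [139.4 217.8]
body- l [261.  258.4] [206.  219.7]
body- r [294. 265.] [204.4 248.8]
0.1 side corners at z [0.5 0.3 0.1] [0.4 0.4 0.1] top far right corners [0.5 0.3 0.1] [0.4 0.3 0.1]
0.136 side corners at z [0.5 0.4 0.1] [0.4 0.4 0.1] top far right corners [0.5 0.2 0.1] [0.4 0.2 0.1]
0.17 side corners at z [0.5 0.4 0.2] [0.4 0.4 0.2] top far right corners [0.5 0.2 0.2] [0.4 0.2 0.2]
0.2 side corners at z [0.5 0.4 0.2] [0.4 0.4 0.2] top far right corners [0.5 0.2 0.2] [0.4 0.2 0.2]
```

```bash
python3 - <<'E'
from h import *
from scipy.optimize import fsolve,least_squares
np.set_printoptions(precision=4,suppress=True)
q=R.from_quat(r.read_state()["tool_rot"]).as_matrix()
ay=q[:,1]
for name,T,s,t in(("open",[.4218,.3293,.0701],(255.9,296.5),(201,230.75)),("closed",[.4223,.33,.0101],(255.6,316.2),(206.7,233.3))):
    T=np.array(T)
    def f(p):
        o=T+[p[0],p[1],p[3]]; return np.r_[proj("side",o+ay*p[2])-s,proj("top",o-ay*p[2])-t]
    print(name,"dx,dy,half,h",least_squares(f,[0,0,.08,.09]).x)
print("start tip",proj("side",[.2755,-.6157,.1863]),"grasp/body",proj("side",[.2755,-.6157,.1863+.066]))
im=cv2.imread("pics/side0.png")
c=im[40:125:3,335:400:3].max(2); print(np.array2string(c,max_line_width=200))
E
```

```text
open dx,dy,half,h [ 0.0012 -0.0033  0.0798  0.129 ]
closed dx,dy,half,h [ 0.0003 -0.0037  0.0859  0.1376]
start tip [359.5393 101.0366] grasp/body [362.1269  84.1001]
[[132 133 132 132 130 130 128 126 124  53  42  38  37  40  52  43  45  25  26  25  25  24]
 [135 134 133 129 127 127 121 240  17  40  94 114 139 151  69  43  45  26  28  27  27  25]
 [133 136 141 139 140 138 126 136 118   7  18  19  22  18  20  32  47  26  26  23  26  27]
 [136 136 134 132 130 130 130 116 109 176 183 192 179 180 166  48  46  32  64  27  24  24]
 [129 132 130 130 131 131 132  93 217  87  41  24  22 167 141  51  46  27  25  26  27  25]
 [139 139 140 137  66  54  50 108  13 104  15  30  20 179 135  74  45  34  27  27  27  26]
 [131 128 129 130  65  35  33  96 136 118  23  29  20 176 137  75  48  36  26  27  26  24]
 [129 130 128 127 132 135  75  31  94 170  26  27  44 172 131 100  45  39  27  29  27  27]
 [128 124 128 131  79  35  87  83  23 100  69  76  45  46 135 126  45  45  27  27  27  26]
 [136 134 131 135 119  65  81  48  75  21  48  93 111  40  40 127  49  45  26  27  26  27]
 [144 143 137 130 128 1
[... 1006 characters left out ...]
5 172 177 179 177 176 173 165 159 140  39  49  30  32  31  31]
 [152 183 116 117 115 115 127 153 151 152 148 144 140 137 136 138  36  49  29  32  31  29]
 [185 157 130 148 141 151 143 145 145 146 149 151 152 150 151 147  38  51  34  33  32  30]
 [194 118 116 117 116 116 169  92  90  93 101 121 129 127 129 138  55  50  36  33  33  31]
 [193 104 131 147 135 116 187  96  97  96  95  95  94  93  92  93  62  51  37  33  32  31]
 [178 102 113 114 115 112 145  92  96  99  98  97  96  94  95  94  61  50  40  32  31  31]
 [177 181 186 188 168 101 138  97 105 104 107 114 117 101  84  76  71  50  45  39  32  32]
 [180 171 173 174 176 179 145 155 154 155 156 160 150 152 152 152 112  51  49  41  31  34]]
```

```bash
python3 - <<'E'
from h import *
np.set_printoptions(precision=1,suppress=True)
T=np.array([.2755,-.6157,.1863]); M=R.from_quat([-.2088,.978,0,0]).as_matrix()
for n,q in(("near tip in",[0,.044,0]),("near tip out",[0,.065,0]),("far in",[0,-.044,0]),("near in body level",[0,.044,-.066]),("near out body",[0,.065,-.066])): print(n,proj("side",T+M@q))
im=cv2.imread("pics/side0.png")
g=im[80:106,350:390].astype(int)
print(np.array2string(im[80:106:1,352:382].max(2),max_line_width=200))
E
```

```text
near tip in [363.9 105.6]
near tip out [366.1 107.9]
far in [355.4  96.7]
near in body level [366.7  88.4]
near out body [368.9  90.5]
[[ 90  88 106 117  32  44  45  45  62  77  43 104 176 171 129 144 177 173 170 170 171 172 172 171 172 173 173 177 177 123]
 [ 90  87 126 181  33  44  46  46  67  91  80 139 184 174 160 179 174 174 172 171 171 167 170 177 170 166 166 171 164  83]
 [ 90  87 105 116  36  44  44  49  76  91  96 148 172 166 145 166 170 163 164 170 163 137 139 161 131 110 111 115 112  75]
 [ 88  91 100  57  41  45  43  50  84  90  86  89 107 113  84 106 141 126 132 150 147 123  75  76  78  81  80  82  83  69]
 [ 89  98 119  56  43  48  44  50  87  91  88  85  84  80  89  93 148 148 148 149 152 130  83  86  85  87  87  87  89  84]
 [ 89  98 118  32  45  45  46  53  96  90  90  89  84  79  89  97 155 150 148 150 144  93  84  86  87  88  87  87  91  86]
 [ 90  95 107  35  43  47  45  57  93  91  89  90  90  93 100 130 153 149 150 150 128  79  85  86  88  88  87  88  90  86]
 [ 89  87  70  52  57  66  67  76  91  90  89  90  89  92 104 145 152 149 151 153 121  80  86  87  86  8
[... 1533 characters left out ...]
 79  80  78  77  77  76  79  86  86  94  93  93  98  98 110 116 144 148 171 195 191]
 [158 130 116 119 123 123 120 104 106 109 109 109 107 107 107 109 125 127 141 142 147 165 169 189 187 185 184 183 186 179]
 [186 188 189 191 192 193 191 192 192 190 190 191 190 191 191 188 189 186 186 185 186 185 183 181 179 179 178 177 178 170]
 [183 185 182 179 172 177 177 177 178 176 179 179 176 177 177 176 176 175 175 173 173 172 165 163 156 159 157 141 140 143]
 [161 175 177 147 112 130 131 131 133 141 153 149 140 135 137 137 140 141 142 135 128 131 133 132 135 135 139 144 147 150]
 [110 122 160 146 128 130 131 130 131 126 128 129 129 131 132 131 132 133 134 134 133 137 137 137 139 138 137 139 139 147]]
```

The images put the gripper about 40 mm higher than the reported TCP z. The dots on the gripper body and the fingertip at the start pose both show this, so the fingers closed above the bar. I'll descend further, with force checks.

Request:
{"op": "play_rows", "data": {"series": [{"dx": 0,"dy": 0,"dz": 0.03,"spin": 0},{"dx": 0,"dy": 0,"dz": 0.03,"spin": 0},{"dx": 0,"dy": 0,"dz": 0.01,"spin": 0},{"dx": 0,"dy": 0,"dz": 0.004,"spin": 0},{"dx": 0,"dy": 0,"dz": 0.003,"spin": 0},{"dx": 0,"dy": 0,"dz": 0.003,"spin": 0},{"dx": 0,"dy": 0,"dz": 0,"spin": 0},{"dx": 0,"dy": 0,"dz": 0,"spin": 0}], "hand": 0.05}}

```text
t: 6.75
tcp_pos: [0.4225, 0.3304, -0.0092]
tool_rot: [0.023, 1.0, 0.0, 0.0]
wrist_force: [0.4, -0.3, 0.9]
opening: 0.0502
finger_force: 0.0
```

Request:
{"op": "play_rows", "data": {"series": [{"dx": 0,"dy": 0,"dz": 0.003,"spin": 0},{"dx": 0,"dy": 0,"dz": 0.003,"spin": 0},{"dx": 0,"dy": 0,"dz": 0.002,"spin": 0},{"dx": 0,"dy": 0,"dz": 0.002,"spin": 0},{"dx": 0,"dy": 0,"dz": 0.002,"spin": 0},{"dx": 0,"dy": 0,"dz": 0,"spin": 0},{"dx": 0,"dy": 0,"dz": 0,"spin": 0},{"dx": 0,"dy": 0,"dz": 0,"spin": 0}]}}

```text
t: 7.55
tcp_pos: [0.4223, 0.3301, -0.0218]
tool_rot: [0.023, 1.0, 0.0, 0.0]
wrist_force: [-0.6, -0.0, 0.4]
opening: 0.0497
finger_force: 0.0
```

There's no contact at a reported z of -0.022, so the reported z is offset. I'll go a little lower and close.

Request:
{"op": "play_rows", "data": {"series": [{"dx": 0,"dy": 0,"dz": 0.002,"spin": 0},{"dx": 0,"dy": 0,"dz": 0.002,"spin": 0},{"dx": 0,"dy": 0,"dz": 0.002,"spin": 0},{"dx": 0,"dy": 0,"dz": 0,"spin": 0},{"dx": 0,"dy": 0,"dz": 0,"spin": 0},{"dx": 0,"dy": 0,"dz": 0,"spin": 0},{"dx": 0,"dy": 0,"dz": 0,"spin": 0},{"dx": 0,"dy": 0,"dz": 0,"spin": 0}], "hand": 0, "newtons": 40}}

```text
t: 8.35
tcp_pos: [0.4223, 0.3301, -0.0279]
tool_rot: [0.023, 1.0, 0.0, -0.0]
wrist_force: [0.0, 0.7, -1.6]
opening: 0.014
finger_force: 40.0
```

Gripped: 14 mm opening, 40 N. Lifting and carrying.

Request:
{"op": "play_rows", "data": {"series": [{"dx": 0,"dy": 0,"dz": -0.02,"spin": 0},{"dx": 0,"dy": 0,"dz": -0.04,"spin": 0},{"dx": 0,"dy": 0,"dz": -0.045,"spin": 0},{"dx": 0,"dy": 0,"dz": -0.045,"spin": 0},{"dx": 0,"dy": 0,"dz": -0.045,"spin": 0},{"dx": 0,"dy": 0,"dz": -0.045,"spin": 0},{"dx": 0,"dy": 0,"dz": -0.04,"spin": 0},{"dx": 0,"dy": 0,"dz": -0.03,"spin": 0}], "newtons": 60}}

```text
t: 9.15
tcp_pos: [0.4222, 0.33, 0.2849]
tool_rot: [0.023, 1.0, 0.001, 0.001]
wrist_force: [1.0, 0.8, -2.9]
opening: 0.0138
finger_force: 60.0
```

Request:
{"op": "play_rows", "data": {"series": [{"dx": -0.013,"dy": -0.02,"dz": 0,"spin": 0},{"dx": -0.013,"dy": -0.04,"dz": 0,"spin": 0},{"dx": -0.013,"dy": -0.045,"dz": 0,"spin": 0},{"dx": -0.013,"dy": -0.045,"dz": 0,"spin": 0},{"dx": -0.013,"dy": -0.045,"dz": 0,"spin": 0},{"dx": -0.013,"dy": -0.045,"dz": 0,"spin": 0},{"dx": -0.013,"dy": -0.045,"dz": 0,"spin": 0},{"dx": -0.013,"dy": -0.045,"dz": 0,"spin": 0}]}}

```text
t: 9.95
tcp_pos: [0.5101, -0.0063, 0.2819]
tool_rot: [0.023, 1.0, 0.0, -0.0]
wrist_force: [2.2, 1.2, -2.3]
opening: 0.0136
finger_force: 60.0
```

Request:
{"op": "play_rows", "data": {"series": [{"dx": 0,"dy": -0.045,"dz": 0,"spin": 0},{"dx": 0,"dy": -0.045,"dz": 0,"spin": 0},{"dx": 0,"dy": -0.045,"dz": 0,"spin": 0},{"dx": 0,"dy": -0.04,"dz": 0,"spin": 0},{"dx": 0,"dy": -0.028,"dz": 0,"spin": 0},{"dx": 0,"dy": -0.005,"dz": 0,"spin": 0.5},{"dx": 0,"dy": 0,"dz": 0,"spin": 0.5},{"dx": 0,"dy": 0,"dz": 0,"spin": 0}]}}

```text
t: 10.75
tcp_pos: [0.5006, -0.2117, 0.2818]
tool_rot: [0.032, 0.999, 0.0, -0.0]
wrist_force: [-0.3, 0.9, -3.3]
opening: 0.0133
finger_force: 60.0
```

```bash
python3 - <<'E'
from h import *
np.set_printoptions(precision=4,suppress=True)
e,d=ray("side",240.25,162.5)
for x in(.637,.641,.645):  # roller centre seen
    ang=np.radians(-3.7); n=np.array([np.cos(ang),np.sin(ang),0]); p=np.array([x,-.2215,0]); k=((p-e)@n)/(d@n); print(x,e+d*k)
    # y-fixed
k=(-.2215-e[1])/d[1]; print("y fixed",e+d*k)
E
```

```text
0.637 [ 0.6379 -0.207   0.1016]
0.641 [ 0.6413 -0.2175  0.095 ]
0.645 [ 0.6446 -0.228   0.0884]
y fixed [ 0.6425 -0.2215  0.0925]
```

Request:
{"op": "play_rows", "data": {"series": [{"dx": 0,"dy": 0,"dz": 0.03,"spin": 0},{"dx": 0,"dy": 0,"dz": 0.03,"spin": 0},{"dx": 0,"dy": 0,"dz": 0.03,"spin": 0},{"dx": 0,"dy": 0,"dz": 0.03,"spin": 0},{"dx": 0,"dy": 0,"dz": 0.03,"spin": 0},{"dx": 0,"dy": 0,"dz": 0.02,"spin": 0},{"dx": 0,"dy": 0,"dz": 0,"spin": 0},{"dx": 0,"dy": 0,"dz": 0,"spin": 0}]}}

```text
t: 11.55
tcp_pos: [0.5014, -0.2115, 0.1128]
tool_rot: [0.031, 1.0, -0.0, 0.0]
wrist_force: [0.0, 0.4, -1.7]
opening: 0.0137
finger_force: 60.0
```

```bash
python3 - <<'E'
from h import *
s=cams.get_image("side");t=cams.get_image("top"); cv2.imwrite("pics/side6.png",s);cv2.imwrite("pics/top6.png",t)
cv2.imwrite("pics/m6.png",np.hstack([crop(s,205,110,75,100,6)[:,:],crop(t,347,115,55,100,6)]))
print(r.read_state()["tcp_pos"],r.read_state()["tool_rot"])
E
```

```text
[ 0.5022246  -0.2119399   0.11382473] [ 3.16233838e-02  9.99499013e-01 -2.18623569e-04  1.27970711e-03]
```

View pics/m6.png

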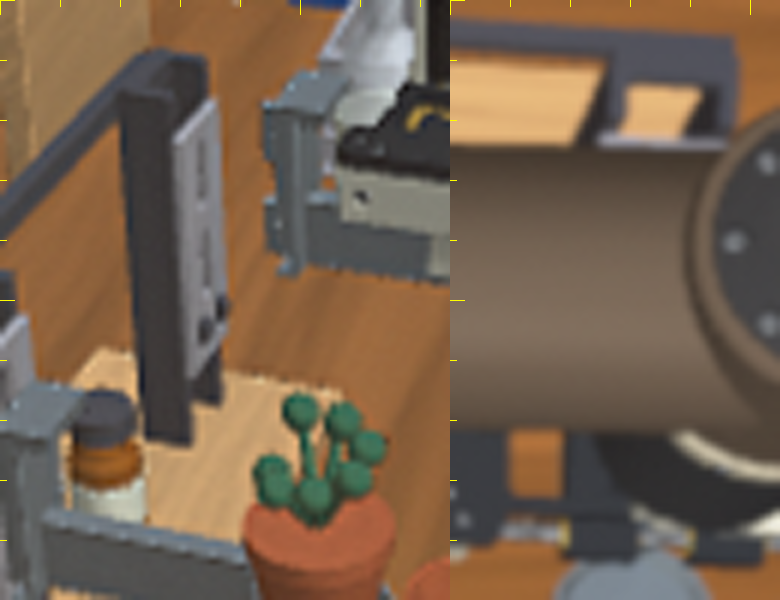

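The side view shows the strip corners at (234.2,132.5), (240.8,126.7), (236.7,173) and (242.7,166.3). The rollers are at (239.5,165) and (241.8,161.2), and the bracket's ledge is near (256,126). I'll fit the post's pose and compare the bracket with its prediction.

```bash
cat > fit.py <<'E'
from h import *
from scipy.optimize import least_squares
np.set_printoptions(precision=4,suppress=True)
def P(p,q): c,s=np.cos(p[2]),np.sin(p[2]); return np.array([p[0]+c*q[0]-s*q[1],p[1]+s*q[0]+c*q[1],q[2]])
def res(p):
    h,zt,zb=p[3:6]; o=[]
    for q,n,uv,w in(((0,.027,zt),"side",(234.2,132.5),1),((0,-.027,zt),"side",(240.8,126.7),1),((0,.027,zb),"side",(236.7,173),1),((0,-.027,zb),"side",(242.7,166.3),1),
      ((-.004,.0125,h+.0085),"side",(239.5,165),1),((-.004,-.0125,h+.0085),"side",(241.8,161.2),1),
      ((0,.027,zt),"top",(371.9,138.4),1),((0,-.027,zt),"top",(393.5,139),1),((-.06,-.0555,.02),"top",(391.5,180.8),.6),((0,0,h+.024+.02),"side",(205+206/6,110+253/6),.7),((0,0,h+.079+.02),"side",(205+200.5/6,110+163/6),.7)):
        o.append(w*(proj(n,P(p,q))-uv))
    f=atz("top",270,175,.02); o.append(np.array([(P(p,[-.06,0,.02])-f)@[np.cos(p[2]),np.sin(p[2]),0]/.0028]))
    return np.concatenate(o)
s=least_squares(res,[.645,-.2215,-.065,.09,.215,.08],loss="soft_l1")
print("post x,y,yaw,home,zt,zb",s.x,np.degrees(s.x[2])); print(np.round(res(s.x),1))
st=r.read_state(); T=np.array([.5018,-.2117,.1133]); ang=-2*.0314
b=[T[0]+.0943*np.cos(ang),T[1]+.0943*np.sin(ang),ang]; z0=T[2]+.0279
for n,q in(("ledge rf",(0,-.022,.1)),("ff",(-.028,-.022,.1)),("fn",(-.028,.022,.1)),("rn",(0,.022,.1)),("bot fn",(-.012,.022,0)),("bot rn",(0,.022,0))):
    uv=proj("side",P(b,(q[0],q[1],q[2]+z0))); print(n,uv,"crop",(uv-[205,110])*6)
print("bracket",b,z0)
E
python3 fit.py
```

```text
post x,y,yaw,home,zt,zb [ 0.6456 -0.2218 -0.0576  0.0836  0.2143  0.064 ] -3.300962368090952
[ 0.6  0.5 -0.3 -1.1  0.4  0.7 -0.3 -0.7 -0.2 -0.5 -0.  -0.4  0.3  0.3
 -0.2  0.5 -0.4 -0.9 -0.3  0.7 -0.2  0.7  0.1]
ledge rf [254.5225 120.619 ] crop [297.135   63.7141]
ff [263.0343 121.778 ] crop [348.2059  70.668 ]
fn [258.797  127.8254] crop [322.7818 106.9522]
rn [250.0673 126.6054] crop [270.4039  99.6327]
bot fn [254.4615 155.7414] crop [296.769  274.4481]
bot rn [250.9133 155.1906] crop [275.48   271.1439]
bracket [np.float64(0.5959141090497295), np.float64(-0.21761814817114453), -0.0628] 0.1412
```

The fit is sub-pixel. The post is at (0.6456,-0.2218), yaw about -3.5°, and home is near z 0.084 (strip low). Bracket gap is 50 mm, lateral +1 mm. I'll set the height and approach.

Request:
{"op": "play_rows", "data": {"series": [{"dx": 0,"dy": -0.001,"dz": 0.01,"spin": 0},{"dx": 0,"dy": 0,"dz": 0.011,"spin": 0},{"dx": 0,"dy": 0,"dz": 0.01,"spin": 0},{"dx": -0.01,"dy": 0,"dz": 0,"spin": 0},{"dx": -0.01,"dy": 0,"dz": 0,"spin": 0},{"dx": -0.01,"dy": 0,"dz": 0,"spin": 0},{"dx": 0,"dy": 0,"dz": 0,"spin": 0},{"dx": 0,"dy": 0,"dz": 0,"spin": 0}]}}

```text
t: 12.45
tcp_pos: [0.5311, -0.2151, 0.081]
tool_rot: [0.032, 0.999, 0.0, -0.0]
wrist_force: [-1.6, 0.2, -2.9]
opening: 0.0138
finger_force: 60.0
```

Request:
{"op": "play_rows", "data": {"series": [{"dx": -0.002,"dy": 0,"dz": 0,"spin": 0},{"dx": -0.002,"dy": 0,"dz": 0,"spin": 0},{"dx": -0.002,"dy": 0,"dz": 0,"spin": 0},{"dx": -0.002,"dy": 0,"dz": 0,"spin": 0},{"dx": -0.002,"dy": 0,"dz": 0,"spin": 0},{"dx": -0.001,"dy": 0,"dz": 0,"spin": 0},{"dx": 0,"dy": 0,"dz": 0,"spin": 0},{"dx": 0,"dy": 0,"dz": 0,"spin": 0}]}}

```text
t: 13.25
tcp_pos: [0.5417, -0.2158, 0.0811]
tool_rot: [0.032, 0.999, 0.0, -0.0]
wrist_force: [-0.7, -0.1, -2.1]
opening: 0.0136
finger_force: 60.0
```

Request:
{"op": "play_rows", "data": {"series": [{"dx": -0.001,"dy": 0,"dz": 0,"spin": 0},{"dx": -0.001,"dy": 0,"dz": 0,"spin": 0},{"dx": -0.001,"dy": 0,"dz": 0,"spin": 0},{"dx": -0.001,"dy": 0,"dz": 0,"spin": 0},{"dx": 0,"dy": 0,"dz": 0,"spin": 0},{"dx": 0,"dy": 0,"dz": 0,"spin": 0},{"dx": 0,"dy": 0,"dz": 0,"spin": 0},{"dx": 0,"dy": 0,"dz": 0,"spin": 0}]}}

```text
t: 14.05
tcp_pos: [0.5457, -0.2161, 0.0812]
tool_rot: [0.032, 0.999, 0.0, -0.0]
wrist_force: [-0.7, 0.1, -2.2]
opening: 0.0137
finger_force: 60.0
```

Request:
{"op": "play_rows", "data": {"series": [{"dx": -0.001,"dy": 0,"dz": 0,"spin": 0},{"dx": -0.001,"dy": 0,"dz": 0,"spin": 0},{"dx": -0.001,"dy": 0,"dz": 0,"spin": 0},{"dx": -0.001,"dy": 0,"dz": 0,"spin": 0},{"dx": 0,"dy": 0,"dz": 0,"spin": 0},{"dx": 0,"dy": 0,"dz": 0,"spin": 0},{"dx": 0,"dy": 0,"dz": 0,"spin": 0},{"dx": 0,"dy": 0,"dz": 0,"spin": 0}]}}

```text
t: 14.85
tcp_pos: [0.5491, -0.2163, 0.0809]
tool_rot: [0.032, 0.999, 0.0, -0.001]
wrist_force: [-5.4, 0.6, -1.3]
opening: 0.0135
finger_force: 60.0
```

Request:
{"op": "play_rows", "data": {"series": [{"dx": -0.001,"dy": 0,"dz": 0,"spin": 0},{"dx": -0.001,"dy": 0,"dz": 0,"spin": 0},{"dx": 0,"dy": 0,"dz": 0,"spin": 0},{"dx": 0,"dy": 0,"dz": 0,"spin": 0},{"dx": 0,"dy": 0,"dz": 0,"spin": 0},{"dx": 0,"dy": 0,"dz": 0,"spin": 0},{"dx": 0,"dy": 0,"dz": 0,"spin": 0},{"dx": 0,"dy": 0,"dz": 0,"spin": 0}]}}

```text
t: 15.65
tcp_pos: [0.5489, -0.2163, 0.0807]
tool_rot: [0.033, 0.999, 0.0, -0.002]
wrist_force: [-11.3, 3.7, 2.6]
opening: 0.0135
finger_force: 60.0
```

The plate touched the strip about 37 mm after the hooks' start, so the hooks are through. I'll back off slightly and let it down.

Request:
{"op": "play_rows", "data": {"series": [{"dx": 0.0015,"dy": 0,"dz": 0,"spin": 0},{"dx": 0.0012,"dy": 0,"dz": 0,"spin": 0},{"dx": 0,"dy": 0,"dz": 0.001,"spin": 0},{"dx": 0,"dy": 0,"dz": 0.001,"spin": 0},{"dx": 0,"dy": 0,"dz": 0.001,"spin": 0},{"dx": 0,"dy": 0,"dz": 0.001,"spin": 0},{"dx": 0,"dy": 0,"dz": 0,"spin": 0},{"dx": 0,"dy": 0,"dz": 0,"spin": 0}]}}

```text
t: 16.45
tcp_pos: [0.5491, -0.2163, 0.077]
tool_rot: [0.032, 0.999, 0.0, -0.0]
wrist_force: [-2.7, 1.0, -2.3]
opening: 0.0137
finger_force: 60.0
```

Request:
{"op": "play_rows", "data": {"series": [{"dx": 0,"dy": 0,"dz": 0.001,"spin": 0},{"dx": 0,"dy": 0,"dz": 0.001,"spin": 0},{"dx": 0,"dy": 0,"dz": 0.001,"spin": 0},{"dx": 0,"dy": 0,"dz": 0,"spin": 0},{"dx": 0,"dy": 0,"dz": 0,"spin": 0},{"dx": 0,"dy": 0,"dz": 0,"spin": 0},{"dx": 0,"dy": 0,"dz": 0,"spin": 0},{"dx": 0,"dy": 0,"dz": 0,"spin": 0}]}}

```text
t: 17.25
tcp_pos: [0.5491, -0.2163, 0.0741]
tool_rot: [0.032, 0.999, 0.0, -0.0]
wrist_force: [-1.9, 0.4, -2.4]
opening: 0.0138
finger_force: 60.0
```

Request:
{"op": "play_rows", "data": {"series": [{"dx": 0,"dy": 0,"dz": 0.001,"spin": 0},{"dx": 0,"dy": 0,"dz": 0.001,"spin": 0},{"dx": 0,"dy": 0,"dz": 0.001,"spin": 0},{"dx": 0,"dy": 0,"dz": 0,"spin": 0},{"dx": 0,"dy": 0,"dz": 0,"spin": 0},{"dx": 0,"dy": 0,"dz": 0,"spin": 0},{"dx": 0,"dy": 0,"dz": 0,"spin": 0},{"dx": 0,"dy": 0,"dz": 0,"spin": 0}]}}

```text
t: 18.05
tcp_pos: [0.5491, -0.2164, 0.0712]
tool_rot: [0.032, 0.999, -0.0, 0.0]
wrist_force: [-3.5, 0.0, -0.0]
opening: 0.0133
finger_force: 60.0
```

Request:
{"op": "play_rows", "data": {"series": [{"dx": 0,"dy": 0,"dz": 0.001,"spin": 0},{"dx": 0,"dy": 0,"dz": 0.001,"spin": 0},{"dx": 0,"dy": 0,"dz": 0.001,"spin": 0},{"dx": 0,"dy": 0,"dz": 0,"spin": 0},{"dx": 0,"dy": 0,"dz": 0,"spin": 0},{"dx": 0,"dy": 0,"dz": 0,"spin": 0},{"dx": 0,"dy": 0,"dz": 0,"spin": 0},{"dx": 0,"dy": 0,"dz": 0,"spin": 0}]}}

```text
t: 18.85
tcp_pos: [0.5484, -0.2165, 0.0687]
tool_rot: [0.032, 0.999, -0.0, -0.0]
wrist_force: [-8.7, 1.7, 6.4]
opening: 0.0137
finger_force: 60.0
```

The lip has landed on the catch at underside 0.099, which gives home near 0.083 and agrees with the pictures. I'll relax, release, and rise.

Request:
{"op": "play_rows", "data": {"series": [{"dx": 0,"dy": 0,"dz": -0.001,"spin": 0},{"dx": 0,"dy": 0,"dz": -0.001,"spin": 0},{"dx": 0,"dy": 0,"dz": 0,"spin": 0},{"dx": 0,"dy": 0,"dz": 0,"spin": 0},{"dx": 0,"dy": 0,"dz": 0,"spin": 0},{"dx": 0,"dy": 0,"dz": 0,"spin": 0},{"dx": 0,"dy": 0,"dz": 0,"spin": 0},{"dx": 0,"dy": 0,"dz": 0,"spin": 0}], "newtons": 20}}

```text
t: 19.65
tcp_pos: [0.549, -0.2163, 0.0702]
tool_rot: [0.032, 0.999, -0.0, -0.0]
wrist_force: [-4.0, 0.6, 2.1]
opening: 0.0137
finger_force: 20.0
```

Request:
{"op": "play_rows", "data": {"series": [{"dx": 0,"dy": 0,"dz": 0,"spin": 0},{"dx": 0,"dy": 0,"dz": 0,"spin": 0},{"dx": 0,"dy": 0,"dz": 0,"spin": 0},{"dx": 0,"dy": 0,"dz": 0,"spin": 0},{"dx": 0,"dy": 0,"dz": 0,"spin": 0},{"dx": 0,"dy": 0,"dz": 0,"spin": 0},{"dx": 0,"dy": 0,"dz": 0,"spin": 0},{"dx": 0,"dy": 0,"dz": 0,"spin": 0}], "hand": 0.05}}

```text
t: 20.45
tcp_pos: [0.5491, -0.2163, 0.0702]
tool_rot: [0.032, 0.999, 0.0, 0.0]
wrist_force: [0.2, 0.9, 0.2]
opening: 0.0503
finger_force: 0.0
```

Request:
{"op": "play_rows", "data": {"series": [{"dx": 0,"dy": 0,"dz": -0.01,"spin": 0},{"dx": 0,"dy": 0,"dz": -0.015,"spin": 0},{"dx": 0,"dy": 0,"dz": -0.02,"spin": 0},{"dx": 0,"dy": 0,"dz": -0.02,"spin": 0},{"dx": 0,"dy": 0,"dz": -0.02,"spin": 0},{"dx": 0,"dy": 0,"dz": -0.02,"spin": 0},{"dx": 0,"dy": 0,"dz": -0.02,"spin": 0},{"dx": 0,"dy": 0,"dz": 0,"spin": 0}]}}

```text
t: 21.25
tcp_pos: [0.5508, -0.2169, 0.1992]
tool_rot: [0.032, 0.999, -0.001, 0.003]
wrist_force: [-0.0, 0.3, 1.1]
opening: 0.0498
finger_force: 0.0
```

```bash
python3 - <<'E'
from h import *
s=cams.get_image("side");t=cams.get_image("top"); cv2.imwrite("pics/side7.png",s)
cv2.imwrite("pics/m7.png",crop(s,195,105,105,95,6))
print(r.read_state()["tcp_pos"],r.read_state()["wrist_force"])
E
```

```text
[ 0.54923727 -0.21628387  0.19610319] [ 0.43207287  0.10303626 -1.10196938]
```

View pics/m7.png

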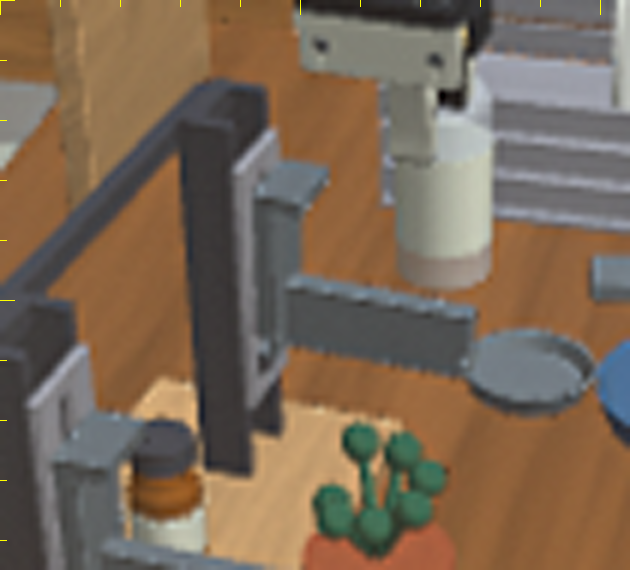

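The bracket hangs on the strip with its lip on the catch (ledge at side (243,135)). The near fingertip is visible at (264.2,132.2). I'll work out the true tip height from it.

```bash
python3 - <<'E'
from h import *
np.set_printoptions(precision=4,suppress=True)
for y in(.025,.035,.046):
    for dz in(0,.03,.04,.05): print(y,dz,proj("side",[.5492+.06*y,-.2163+y,.1961+dz]))
c=np.array([.6432,-.2217]); a=np.radians(-3.5)
for n,q in(("ledge rn",(0,.022)),("fn",(-.028,.022)),("ff",(-.028,-.022))):
    p=np.r_[c+[np.cos(a)*q[0]-np.sin(a)*q[1],np.sin(a)*q[0]+np.cos(a)*q[1]],.198]; print(n,(proj("side",p)-[195,105])*6)
E
```

```text
0.025 0 [264.6218 142.1676]
0.025 0.03 [264.5816 133.3807]
0.025 0.04 [264.568  130.3905]
0.025 0.05 [264.5541 127.3689]
0.035 0 [263.6885 143.6567]
0.035 0.03 [263.6333 134.8368]
0.035 0.04 [263.6146 131.835 ]
0.035 0.05 [263.5956 128.8014]
0.046 0 [262.648  145.3166]
0.046 0.03 [262.5761 136.4603]
0.046 0.04 [262.5516 133.4456]
0.046 0.05 [262.5268 130.3988]
ledge rn [247.7065 192.3576]
fn [298.1449 199.7024]
ff [324.9273 162.8089]
```

The tip offset is +40 mm, so the ledge top should be met near a reported z of 0.159. I'll close the fingers and move over the ledge.

Request:
{"op": "play_rows", "data": {"series": [{"dx": 0,"dy": 0,"dz": 0,"spin": 0},{"dx": 0,"dy": 0,"dz": 0,"spin": 0},{"dx": -0.013,"dy": 0,"dz": 0,"spin": 0},{"dx": -0.02,"dy": 0,"dz": 0,"spin": 0},{"dx": -0.02,"dy": 0,"dz": 0,"spin": 0},{"dx": -0.015,"dy": 0,"dz": 0,"spin": 0},{"dx": -0.01,"dy": 0,"dz": 0,"spin": 0},{"dx": 0,"dy": 0,"dz": 0,"spin": 0}], "hand": 0}}

```text
t: 22.15
tcp_pos: [0.6278, -0.2214, 0.1939]
tool_rot: [0.032, 0.999, -0.0, -0.001]
wrist_force: [-1.1, -0.3, -0.6]
opening: 0.0006
finger_force: 0.0
```

Request:
{"op": "play_rows", "data": {"series": [{"dx": 0,"dy": 0,"dz": 0.01,"spin": 0},{"dx": 0,"dy": 0,"dz": 0.01,"spin": 0},{"dx": 0,"dy": 0,"dz": 0.006,"spin": 0},{"dx": 0,"dy": 0,"dz": 0.002,"spin": 0},{"dx": 0,"dy": 0,"dz": 0.002,"spin": 0},{"dx": 0,"dy": 0,"dz": 0,"spin": 0},{"dx": 0,"dy": 0,"dz": 0,"spin": 0},{"dx": 0,"dy": 0,"dz": 0,"spin": 0}]}}

```text
t: 22.95
tcp_pos: [0.6271, -0.2214, 0.1656]
tool_rot: [0.032, 0.999, -0.0, 0.0]
wrist_force: [0.4, -0.3, -0.0]
opening: 0.0003
finger_force: 0.0
```

Request:
{"op": "play_rows", "data": {"series": [{"dx": 0,"dy": 0,"dz": 0.001,"spin": 0},{"dx": 0,"dy": 0,"dz": 0.001,"spin": 0},{"dx": 0,"dy": 0,"dz": 0.001,"spin": 0},{"dx": 0,"dy": 0,"dz": 0.001,"spin": 0},{"dx": 0,"dy": 0,"dz": 0.001,"spin": 0},{"dx": 0,"dy": 0,"dz": 0.001,"spin": 0},{"dx": 0,"dy": 0,"dz": 0.001,"spin": 0},{"dx": 0,"dy": 0,"dz": 0,"spin": 0}]}}

```text
t: 23.75
tcp_pos: [0.6276, -0.2216, 0.1591]
tool_rot: [0.032, 0.999, -0.0, 0.001]
wrist_force: [0.1, 0.4, 3.7]
opening: 0.0005
finger_force: 2.1
```

Request:
{"op": "play_rows", "data": {"series": [{"dx": 0,"dy": 0,"dz": 0.001,"spin": 0},{"dx": 0,"dy": 0,"dz": 0.001,"spin": 0},{"dx": 0,"dy": 0,"dz": 0.001,"spin": 0},{"dx": 0,"dy": 0,"dz": 0.001,"spin": 0},{"dx": 0,"dy": 0,"dz": 0,"spin": 0},{"dx": 0,"dy": 0,"dz": 0,"spin": 0},{"dx": 0,"dy": 0,"dz": 0,"spin": 0},{"dx": 0,"dy": 0,"dz": 0,"spin": 0}]}}

```text
t: 24.55
tcp_pos: [0.6279, -0.2219, 0.1563]
tool_rot: [0.032, 0.999, -0.001, 0.001]
wrist_force: [-1.5, 0.4, 10.3]
opening: 0.0008
finger_force: 5.1
```

Request:
{"op": "play_rows", "data": {"series": [{"dx": 0,"dy": 0,"dz": 0.001,"spin": 0},{"dx": 0,"dy": 0,"dz": 0.001,"spin": 0},{"dx": 0,"dy": 0,"dz": 0.001,"spin": 0},{"dx": 0,"dy": 0,"dz": 0.001,"spin": 0},{"dx": 0,"dy": 0,"dz": 0,"spin": 0},{"dx": 0,"dy": 0,"dz": 0,"spin": 0},{"dx": 0,"dy": 0,"dz": 0,"spin": 0},{"dx": 0,"dy": 0,"dz": 0,"spin": 0}]}}

```text
t: 25.35
tcp_pos: [0.6279, -0.2218, 0.1521]
tool_rot: [0.032, 0.999, -0.001, 0.001]
wrist_force: [-1.0, 1.0, 10.0]
opening: 0.0002
finger_force: 4.7
```

Request:
{"op": "play_rows", "data": {"series": [{"dx": 0,"dy": 0,"dz": 0.001,"spin": 0},{"dx": 0,"dy": 0,"dz": 0.001,"spin": 0},{"dx": 0,"dy": 0,"dz": 0.001,"spin": 0},{"dx": 0,"dy": 0,"dz": 0.001,"spin": 0},{"dx": 0,"dy": 0,"dz": 0,"spin": 0},{"dx": 0,"dy": 0,"dz": 0,"spin": 0},{"dx": 0,"dy": 0,"dz": 0,"spin": 0},{"dx": 0,"dy": 0,"dz": 0,"spin": 0}]}}

```text
t: 26.15
tcp_pos: [0.6266, -0.2213, 0.1458]
tool_rot: [0.032, 0.999, 0.0, -0.0]
wrist_force: [0.3, 0.4, 0.2]
opening: 0.0006
finger_force: 0.2
```

It has ridden over the catch: the force dropped to 0. I'll follow it down to confirm it is fully home.

Request:
{"op": "play_rows", "data": {"series": [{"dx": 0,"dy": 0,"dz": 0.001,"spin": 0},{"dx": 0,"dy": 0,"dz": 0.001,"spin": 0},{"dx": 0,"dy": 0,"dz": 0.001,"spin": 0},{"dx": 0,"dy": 0,"dz": 0.001,"spin": 0},{"dx": 0,"dy": 0,"dz": 0,"spin": 0},{"dx": 0,"dy": 0,"dz": 0,"spin": 0},{"dx": 0,"dy": 0,"dz": 0,"spin": 0},{"dx": 0,"dy": 0,"dz": 0,"spin": 0}]}}

```text
t: 26.95
tcp_pos: [0.6268, -0.2219, 0.1445]
tool_rot: [0.032, 0.999, -0.001, 0.001]
wrist_force: [-4.8, 1.8, 13.5]
opening: 0.0007
finger_force: 6.7
```

Request:
{"op": "play_rows", "data": {"series": [{"dx": 0,"dy": 0,"dz": 0.001,"spin": 0},{"dx": 0,"dy": 0,"dz": 0.001,"spin": 0},{"dx": 0,"dy": 0,"dz": 0,"spin": 0},{"dx": 0,"dy": 0,"dz": 0,"spin": 0},{"dx": 0,"dy": 0,"dz": 0,"spin": 0},{"dx": 0,"dy": 0,"dz": 0,"spin": 0},{"dx": 0,"dy": 0,"dz": 0,"spin": 0},{"dx": 0,"dy": 0,"dz": 0,"spin": 0}]}}

```text
t: 27.75
tcp_pos: [0.6269, -0.2221, 0.1443]
tool_rot: [0.032, 0.999, -0.001, 0.001]
wrist_force: [-7.1, 3.4, 23.0]
opening: 0.0005
finger_force: 11.5
```

It stops hard at 0.1443 with 23 N, about 15 mm below the landing height. Retreating upward and checking.

Request:
{"op": "play_rows", "data": {"series": [{"dx": 0,"dy": 0,"dz": -0.006,"spin": 0},{"dx": 0,"dy": 0,"dz": -0.02,"spin": 0},{"dx": 0,"dy": 0,"dz": -0.03,"spin": 0},{"dx": 0,"dy": 0,"dz": -0.04,"spin": 0},{"dx": 0,"dy": 0,"dz": -0.04,"spin": 0},{"dx": 0.03,"dy": 0,"dz": 0,"spin": 0},{"dx": 0.03,"dy": 0,"dz": 0,"spin": 0},{"dx": 0,"dy": 0,"dz": 0,"spin": 0}]}}

```text
t: 28.55
tcp_pos: [0.5643, -0.2173, 0.2772]
tool_rot: [0.032, 0.999, 0.0, 0.0]
wrist_force: [0.2, -0.2, -0.0]
opening: 0.0006
finger_force: 0.0
```

```bash
python3 - <<'E'
from h import *
s=cams.get_image("side");a=cv2.imread("pics/side0.png")
b=crop(s,195,105,105,95,4); f=s[80:400,100:420]
c=np.zeros((600,780,3),np.uint8); c[:380,:420]=b; c[:420,420:]=s[90:510,80:440][:330].copy() if False else 0
c[:,420:]=cv2.resize(s[60:420,130:346],(360,600)); cv2.imwrite("pics/m8.png",c)
h=.0832
def P(q): a=np.radians(-3.5); return np.array([.644+np.cos(a)*q[0]-np.sin(a)*q[1],-.2218+np.sin(a)*q[0]+np.cos(a)*q[1],q[2]])
for n,q in(("ledge rn",(0,.022,h+.1)),("fn",(-.028,.022,h+.1)),("ff",(-.028,-.022,h+.1))): print(n,(proj("side",P(q))-[195,105])*4)
print(r.read_state()["wrist_force"],r.read_state()["tcp_pos"])
E
```

```text
ledge rn [165.12016272 144.89461512]
fn [198.49027434 149.82949482]
ff [216.22036124 124.97638785]
[ 0.53247173 -1.26632347  0.48886476] [ 0.56567714 -0.21745055  0.27691389]
```

View pics/m8.png

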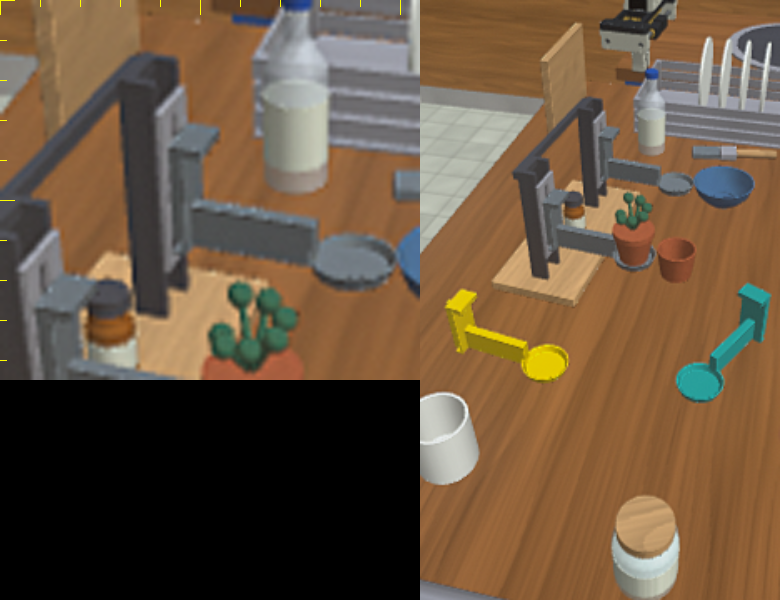

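The bracket sits upright against the strip. Its ledge corner is at (200,152) in the crop, against a predicted home of (198,150). Everything else is undisturbed and the gripper is clear, so I'm handing in.

```bash
python3 -c "
from plant import close_job
print(close_job())"
```

```text
the job is handed in; nothing more can be done
None
```

The grey pot arm is hooked through both slots of the empty post, pressed over the catch to a hard stop at home, and released; nothing else was moved, and the job was handed in at about 28.6 s.

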